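# Ready the parts tray and hold the joint ball over the catch drawer

## Robot

A 7-joint arm with a two-finger parallel gripper is mounted at the origin on the work surface. World frame = base frame: x ahead of the robot, y to its left, z up, the work surface at z = 0. Lengths are in m, angles in rad, forces in N, time in s.
With the tool pointing down it reaches from about 0.4 to 0.85 m from the base axis. Payload 6.9 kg.
Tool frame: the origin (TCP) lies between the finger pads; the fingertips stand 17 mm ahead of it and the grasp point (between the pads) lies 2 mm behind it (ctrl.tip_extent is the distance from the TCP to the fingertips, in m); z points along the fingers, y is the line along which they close (so a half turn about z gives the same grasp; the last joint's range is limited). The gripper opens to 85 mm and grips with 20 to 120 N. Pads are 22 mm wide; open, the fingers measure 114 mm over their backs; the gripper's body (76 mm by 85 mm) begins 54 mm behind the grasp point. The pads swing forward as they close: fully open they stand 13 mm farther back than shut.
Start: joints at [1.347, 0.507, -0.238, 1.5, 0.126, 1.149, -0.155], TCP at [0.202, -0.591, 0.248] pointing down, gripper open.
Joint ranges: [-3.08, 3.08], [-0.24, 2.05], [-1.43, 1.35], [0, 2.5], [-1.52, 4.66], [0.17, 1.96], [-2.89, 2.89]. Speed limits (rad/s): [2.39, 2.39, 3.14, 3.14, 3.14, 3.14, 3.14].

## Interface

Orientations are given as a unit quaternion [x, y, z, w].
In Python, from plant import ctrl, get_image, calibration, finder gives the robot as it stands. The module is installed in compiled form; this text tells all that it offers.
- The arm moves only by the shell command python3 -m inch 'ROWS' [FORCE]. ROWS is a JSON object of lists of equal length, an entry for each row: "delta_pos": the shift along the tool's x, y, z in units of 0.04 m (1.0 is 0.04 m), a list of three; "twist": the turn, a rotation vector about the tool's x, y, z in units of 6 degrees (1.0 is 6 degrees), a list of three; "jaw": the opening, from 0 (shut) to 1 (fully open). In form: {"delta_pos": [[x, y, z], ...], "twist": [[ax, ay, az], ...], "jaw": [jaw, ...]}. A call has 1 to 12 rows; each row shifts and turns the commanded pose from where the row before left it, along the tool's axes as they then stand; what a row does not reach is not made up. A row lasts 1/8 s, in which the tool goes at most 62.5 mm and 10.7 degrees, less where a joint would pass 70% of its speed; a pose out of reach is approached as far as the arm can. A call with a number of a shift or a turn outside -1 to 1 is refused whole. A call with a gripper value outside its range is refused whole. The fingers move at their own pace and stop on an object; FORCE is the grip in N (left out, the last holds). Time passes only in rows, so rows that do not move let the fingers close. It gives the time, the measured TCP pose, the force, the opening and the grip force at its end, in the units of the state.
- ctrl.sense(): the state, without advancing time (a new reading comes with each control period).
- get_image(name): name is "scene" or "side" or "wrist"; returns the picture (420x560x3 uint8, red, green, blue); there is no depth.
- calibration(name): a dict with "K" (3x3 intrinsics, pixels), "cam_to_world" (4x4, takes a point from camera to world coordinates). Camera axes: x right, y down, z forward; pixel columns grow to the right and rows downward; lengths in m; the calibration is good to about 2 mm. The wrist camera is an equidistant fisheye: a pixel r from the principal point sees the ray r / f radians off the axis. A picture is of the moment at which its call begins: read the wrist's pose just before it. calibration takes no time and is no camera call; for the wrist camera it gives the pose at the moment of the call.
- ctrl.close_job(): hands the job in; it is judged then, once.
Trained networks look in the newest picture that a camera, given by its name, has taken for a name from the list of things; names that differ only in an ending like _2 or _b are one class to them, and where a whole thing is asked for, a point or a joint stands for the part that bears it (a point fixed in the world has none). Each returns a list of dicts, best first, with "score" (0 to 1); they miss things now and then, are a little off and sometimes report something else, mostly with a low value. They report only what shows in the picture. A call takes as long as a camera call. They do not tell look-alikes from the thing itself.
- finder.spot_in(camera, thing): "at" ([column, row] as shares, 0 to 1, of the picture: columns of its width, rows of its height, amid what is visible of it).
- finder.place_of(camera, thing): "at" ([column, row] as shares, 0 to 1, of the picture: columns of its width, rows of its height: a listed point, or the origin of a listed thing).
The state is a dict: "t": time; "qpos": joint angles; "dq": joint speeds; "tau": joint torques, N m; "eef_pos": TCP position; "tcp_rot": TCP orientation; "force": force on the tool from outside, world axes, zero at the start; "moment": the same for the moment, N m; "finger_gap": finger opening in m; "grasp_force": force on a finger pad.
Only numpy, scipy, OpenCV 4.12 (cv2) and the standard library are available. Lean on these libraries where they do the work, as an engineer would, in place of code of your own. Each camera call takes 0.05 s, during which the arm holds its last target. There are 200 camera calls.

## Task

Ready the parts tray for the repairer: take the cleaning stick out of the tool stand and push it, tip down, all the way into the glass vial on the tray where it stands on the bench, and let go of it. Then lift the tray by its handle, carry it without letting the loose steel ball out of its pocket, and hold it level with the ball over the open part of the steel drawer, the tray a few centimetres above the drawer unit, so that the ball can be picked off there and is caught if it drops. Finish while still holding the tray there, still and clear of the drawer, which stays open as it is; leave the other things on the bench alone.

Things in the scene. Friction and masses are not known exactly. Their poses are not given: they have to be found in the camera images.
- stick_handle (a point): Cleaning stick, 120 mm long and 15 g, standing upright in the middle hole of the tool stand. The upper 60 mm is a black round handle of 10 mm diameter, the lower 60 mm a shaft of 6 mm diameter with a white felt tip. This point is on its axis at mid-handle, 90 mm above the tip end and 30 mm below the top end; its z axis runs along the stick, up towards the handle's end.
- stick_tip (a point): The lower end of the cleaning stick, on its axis. In the stand it is 40 mm down in a hole of 7.5 mm diameter.
- stand: Tool stand, a fixed aluminium block 84 x 40 x 50 mm (length, width, height) with three upright holes in a row along its own x axis (middle one at its centre, the others 26 mm to each side); a short hex key stands 12 mm proud of the hole at +x, the hole at -x is empty. Origin at the centre of its underside on the bench.
- tray_handle (a point): Parts tray of aluminium, 190 x 84 mm, rim 12 mm high, about 0.3 kg, standing loose on the bench. This point is the centre of its bridge handle, 55 mm above the tray's underside and over the tray's middle: a flat bar 76 mm long (along the tray's x), 12 mm thick (along y) and 22 mm high, to be gripped across its thickness, on two posts 34 mm to each side. x runs along the tray's length, from the ball pocket to the vial; z is the tray's up.
- pocket (a point): The round ball pocket on the tray, 72 mm from the tray's middle towards -x: 26 mm inner diameter, rim only 3.5 mm high. This point is where the ball's centre lies when the ball is in the middle of the pocket, 16 mm above the tray's underside.
- ball_center (a point): Centre of the loose steel ball, 20 mm in diameter, 33 g; it can roll about 5 mm to each side in its pocket.
- vial_mouth (a point): Centre of the mouth of the glass vial fixed upright on the tray, 72 mm from the tray's middle towards +x and 58 mm above the tray's underside. Outer diameter 15 mm, mouth 10 mm.
- vial_floor (a point): Centre of the vial's inner floor, 51 mm below its mouth, 7 mm above the tray's underside; a stick pushed home stands with its tip end here and 69 mm of it out of the mouth.
- tray: The parts tray as a whole; origin at the centre of its underside, x from the ball pocket to the vial, z up.
- unit: Low steel drawer unit, fixed, 280 x 240 x 75 mm (depth along its x, width along its y, height). Origin at the centre of its underside; its open front faces its -x.
- unit_front (a point): Middle of the top edge of the drawer unit's front, 75 mm above the bench, 140 mm from the unit's centre; the axes are the unit's: x points into the unit, so the open drawer lies towards -x from here.
- drawer (a joint): How far the shallow drawer is pulled out of the unit, in m (0 = shut); it slides to the unit's -x and is 216 mm wide inside. The open part of the drawer reaches from unit_front to drawer_front.
- drawer_front (a point): Middle of the drawer's front wall, on its inner face, 68 mm above the bench. It moves with the drawer; axes as the unit's.
- head: Bystander: chrome trinocular microscope head with two eyepieces, standing in a black bench ring, 150 mm high; origin at the centre of its underside.
- adapter: Bystander: tan plastic camera adapter, a stepped tube 54 mm in diameter and 60 mm high; origin at the centre of its underside.
- eyecup: Bystander: black rubber eyecup, a flared ring 46 mm in diameter and 27 mm high; origin at the centre of its underside.
- rack: Bystander: steel wire coverslip rack, 87 x 40 x 64 mm with its handle; origin at the centre of its underside.
There are look-alikes about, which are no part of the job. What is shaped like the tray but orange is not meant.

How it is judged:
On the way, in this order (a step that is already met when the one before it is completed fails the run):
1. the cleaning stick stands home in the vial, let go, with the tray standing level on the bench and the ball in its pocket (distance between stick_tip and vial_floor below 0.008 m and distance between ball_center and pocket below 0.012 m and contact force between the fingers and stick below 0.05 N and height (world z) of tray below 0.005 m and angle between tray's own z axis and vertical below 0.05 rad), for 0.2 s.
2. the tray is lifted clear of the bench by the gripper, with the ball in its pocket and the stick in the vial (distance between stick_tip and vial_floor below 0.008 m and distance between ball_center and pocket below 0.012 m and contact force between the fingers and tray above 1 N and height (world z) of tray above 0.03 m), for 0.2 s.
At the end, for the whole second after the job is handed in: The gripper holds the tray level (0.10 rad) and still, clear of the drawer unit, underside 85 to 200 mm above the bench; ball in its pocket and over the open part of the drawer (4 mm inside its ends, within 100 mm of its middle line); stick tip within 8 mm of the vial floor's centre (distance between stick_tip and vial_floor below 0.008 m and distance between ball_center and pocket below 0.012 m and contact force between the fingers and tray above 1 N and contact force between tray and unit below 0.05 N and angle between tray's own z axis and vertical below 0.1 rad and linear speed of tray below 0.03 m/s and height (world z) of tray between 0.085 and 0.2 m and x of ball_center in the frame of unit_front below -0.004 m and x of ball_center in the frame of drawer_front above 0.004 m and y of ball_center in the frame of unit_front between -0.1 and 0.1 m); the arm keeps its last pose, push and grip.
It fails at once if the ball leaves its pocket (distance between ball_center and pocket above 0.016 m).
It fails at once if the drawer is pushed or pulled by more than 15 mm (distance of drawer_front from where it was at the start of the episode above 0.015 m).
It fails at once if another thing on the bench is moved by more than 20 mm (distance of any of head, adapter, eyecup, rack from where it was at the start of the episode above 0.02 m).
It also fails if it takes over 64 s, if anything falls off the work surface, if the arm or the gripper's body presses on something with over 40 N, if the wrist force passes 120 N, or if a joint passes its speed limit or range.

## Working session

There is one attempt and no reset: what is moved stays moved. The work goes in short steps, Python scripts to look and compute and a shell command to move; the robot and the scene stay as the last step left them, time stands still between calls to the robot, and variables do not carry over. Pictures are saved under pics/ and viewed, at most 11 in all, crops included, and the job is handed in when it is done.

```bash
mkdir -p pics; cat > h.py <<'E'
import numpy as np,cv2
from scipy.spatial.transform import Rotation as R
from plant import ctrl,get_image,calibration,finder
def snap(c,f=None):
    im=get_image(c)
    if f: cv2.imwrite('pics/'+f,im[:,:,::-1])
    return im
def ray(c,at,cal=None):
    cal=cal or calibration(c);K=np.array(cal['K']);T=np.array(cal['cam_to_world'])
    x=(at[0]*560-K[0,2])/K[0,0];y=(at[1]*420-K[1,2])/K[1,1]
    if c=='wrist':
        r=np.hypot(x,y);d=np.array([x/r*np.sin(r),y/r*np.sin(r),np.cos(r)]) if r>1e-9 else np.array([0,0,1.])
    else: d=np.array([x,y,1.])
    d=T[:3,:3]@d;return T[:3,3],d/np.linalg.norm(d)
def onz(c,at,z,cal=None):
    o,d=ray(c,at,cal);return o+d*(z-o[2])/d[2]
def tri(rays):
    A=0;b=0
    for o,d in rays:
        P=np.eye(3)-np.outer(d,d);A=A+P;b=b+P@o
    p=np.linalg.solve(A,b);return p,max(np.linalg.norm((np.eye(3)-np.outer(d,d))@(p-o)) for o,d in rays)
E
python3 - <<'E'
from h import *
s=ctrl.sense();print(s['t'],s['eef_pos'],s['tcp_rot'],s['finger_gap'])
np.set_printoptions(precision=3,suppress=True)
ZH=dict(stick_handle=.1,stick_tip=.01,stand=0,tray_handle=.055,pocket=.016,ball_center=.016,vial_mouth=.058,tray=0,unit_front=.075,drawer_front=.068,unit=0)
for c in ('scene','side'):
    snap(c,c+'0.png')
    for n,z in ZH.items():
        for r in finder.place_of(c,n)[:3]:
            print(c,n,round(r['score'],2),np.round(r['at'],3),onz(c,r['at'],z))
E
```

```text
0.0 [ 0.2021878  -0.59088939  0.24739661] [ 9.86433130e-01  1.64161010e-01 -1.72383400e-04 -9.01253485e-04] 0.0855817080844926
scene stick_handle 0.74 [0.537 0.5  ] [0.558 0.046 0.1  ]
scene stick_handle 0.66 [0.542 0.43 ] [ 0.483 -0.005  0.1  ]
scene stick_handle 0.57 [0.675 0.657] [0.59  0.262 0.1  ]
scene stand 0.9 [0.536 0.493] [ 0.485 -0.01   0.   ]
scene stand 0.42 [0.386 0.706] [0.797 0.007 0.   ]
scene tray_handle 0.77 [0.682 0.629] [0.534 0.247 0.055]
scene tray_handle 0.58 [0.782 0.475] [0.292 0.257 0.055]
scene pocket 0.91 [0.636 0.693] [0.601 0.233 0.016]
scene pocket 0.86 [0.807 0.548] [0.321 0.319 0.016]
scene ball_center 0.39 [0.632 0.702] [0.612 0.234 0.016]
scene vial_mouth 0.75 [0.756 0.43 ] [0.26  0.201 0.058]
scene vial_mouth 0.61 [0.72  0.586] [0.467 0.26  0.058]
scene vial_mouth 0.51 [0.275 0.486] [ 0.74  -0.255  0.058]
scene tray 0.87 [0.774 0.506] [0.285 0.259 0.   ]
scene tray 0.78 [0.675 0.66 ] [0.533 0.249 0.   ]
scene unit_front 0.93 [0.345 0.358] [ 0.563 -0.309  0.075]
scene drawer_front 0.6 [0.385 0.322] [ 0.479 -0.315  0.068]
scene unit 0.83 [0.279 0.48
[... 259 characters left out ...]
handle 0.58 [0.646 0.866] [0.289 0.267 0.055]
side pocket 0.72 [0.576 0.954] [0.322 0.326 0.016]
side ball_center 0.63 [0.676 0.372] [ 0.503 -0.382  0.016]
side ball_center 0.5 [0.364 0.698] [0.604 0.243 0.016]
side ball_center 0.16 [0.421 0.697] [0.554 0.213 0.016]
side vial_mouth 0.63 [0.471 0.748] [0.462 0.261 0.058]
side vial_mouth 0.6 [0.713 0.808] [0.255 0.201 0.058]
side tray 0.86 [0.418 0.752] [0.535 0.249 0.   ]
side tray 0.59 [0.638 0.915] [0.291 0.267 0.   ]
side unit_front 0.85 [0.609 0.342] [ 0.578 -0.298  0.075]
side drawer_front 0.67 [0.679 0.371] [ 0.473 -0.3    0.068]
side drawer_front 0.49 [0.418 0.698] [0.525 0.254 0.068]
side unit 0.56 [0.523 0.364] [ 0.726 -0.311  0.   ]
```

View pics/scene0.png

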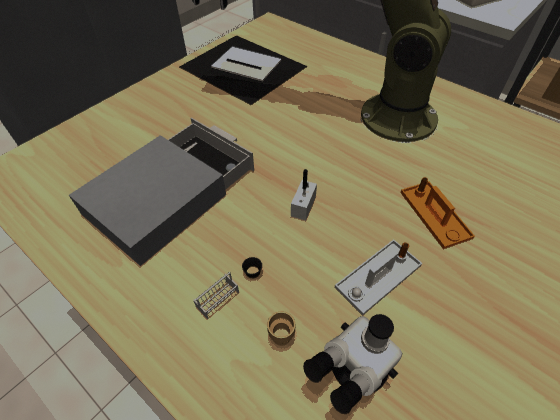

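View pics/side0.png

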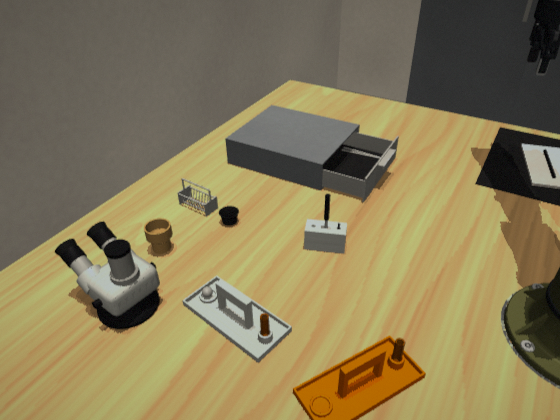

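The scene picture shows the drawer unit at left with its drawer open (px 210,150), the stand with the black stick (305,190), the silver tray (378,275) and the orange look-alike (437,212). In the side view the silver tray is at (237,318), with the vial near (265,328) and the ball at (207,293). The measurements from the two cameras agree: stand at (0.48, 0), tray at (0.535, 0.248).

I'll move above the stand, with the tool yawed to about -8°, which will suit the tray handle later.

```bash
python3 -m inch '{"delta_pos":[[0,0,0],[0,0,0],[0,0,0],[0,0,0],[0,0,0],[0.3,-0.97,0],[0.3,-0.97,0],[0.3,-0.97,0],[0.3,-0.97,0],[0.3,-0.97,0],[0.3,-0.97,0],[0.3,-0.97,0]],"twist":[[0,0,0.9],[0,0,0.9],[0,0,0.9],[0,0,0.9],[0,0,0.9],[0,0,0],[0,0,0],[0,0,0],[0,0,0],[0,0,0],[0,0,0],[0,0,0]],"jaw":[1,1,1,1,1,1,1,1,1,1,1,1]}' 30
python3 -m inch '{"delta_pos":[[0.3,-0.97,0],[0.3,-0.97,0],[0.3,-0.97,0],[0.3,-0.97,0],[0.3,-0.97,0],[0.3,-0.97,0],[0.3,-0.97,0],[0.3,-0.97,0],[0,0,0],[0,0,0]],"twist":[[0,0,0],[0,0,0],[0,0,0],[0,0,0],[0,0,0],[0,0,0],[0,0,0],[0,0,0],[0,0,0],[0,0,0]],"jaw":[1,1,1,1,1,1,1,1,1,1]}'
cat > look.py <<'E'
from h import *
import sys
np.set_printoptions(precision=4,suppress=True)
s=ctrl.sense();print(s['t'],s['eef_pos'],R.from_quat(s['tcp_rot']).as_euler('ZYX',degrees=True),s['finger_gap'],s['grasp_force'],s['force'])
ZH=dict(stick_handle=.1,stick_tip=.01,stand=0,tray_handle=.055,pocket=.016,ball_center=.016,vial_mouth=.058,tray=0,unit_front=.075,drawer_front=.068,unit=0)
dz=float(sys.argv[4]) if len(sys.argv)>4 else 0
cal=calibration('wrist');print('cam',np.array(cal['cam_to_world'])[:3,3])
for c in sys.argv[1].split(','):
    snap(c,c+sys.argv[2]+'.png')
    for n in sys.argv[3].split(','):
        for r in finder.place_of(c,n)[:2]:
            print(c,n,round(r['score'],2),np.round(r['at'],3),onz(c,r['at'],ZH[n]+dz,cal if c=='wrist' else None))
E
python3 look.py wrist 1 stick_handle,stand,tray_handle,vial_mouth,pocket,ball_center
```

```text
t: 2.7
eef_pos: [0.3244, -0.3331, 0.2485]
tcp_rot: [0.997, -0.071, 0.0, 0.0]
force: [1.1, 0.2, -0.2]
finger_gap: 0.0857
grasp_force: 0.0
t: 3.95
eef_pos: [0.4624, -0.041, 0.2482]
tcp_rot: [0.997, -0.071, -0.0, 0.0]
force: [0.7, -0.8, 0.5]
finger_gap: 0.0853
grasp_force: 0.0
3.95 [ 0.4624 -0.041   0.2482] [ -8.1048   0.021  179.9697] 0.08525642231422999 0.0 [ 0.729  -0.7975  0.5182]
cam [ 0.5309 -0.0504  0.3734]
wrist stick_handle 0.59 [0.406 0.447] [ 0.4774 -0.0026  0.1   ]
wrist stand 0.72 [0.429 0.403] [ 0.4777 -0.0036  0.    ]
wrist tray_handle 0.92 [0.059 0.406] [0.5295 0.2451 0.055 ]
wrist tray_handle 0.39 [0.897 0.355] [ 0.4741 -0.3127  0.055 ]
wrist vial_mouth 0.77 [0.063 0.538] [0.4617 0.2641 0.058 ]
wrist vial_mouth 0.69 [0.1   0.391] [0.529  0.2019 0.058 ]
wrist pocket 0.96 [0.095 0.721] [0.3263 0.3282 0.016 ]
wrist pocket 0.68 [0.088 0.263] [0.6003 0.2305 0.016 ]
wrist ball_center 0.56 [0.083 0.265] [0.6003 0.2362 0.016 ]
wrist ball_center 0.46 [0.897 0.366] [ 0.4608 -0.3454  0.016 ]
```

View pics/wrist1.png

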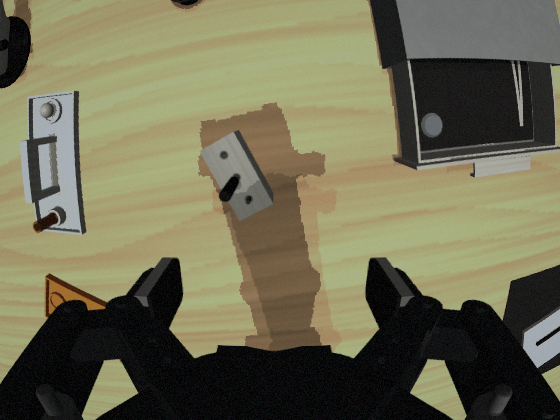

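The wrist view shows the stick's dark handle at (228,188) in the stand, the silver tray at far left (55,160) and the drawer at right. I'll move over the stick, go partway down, and check again.

```bash
python3 -m inch '{"delta_pos":[[0.24,-0.99,0],[0,0,0.6],[0,0,0.6],[0,0,0.6],[0,0,0],[0,0,0]],"twist":[[0,0,0],[0,0,0],[0,0,0],[0,0,0],[0,0,0],[0,0,0]],"jaw":[1,1,1,1,1,1]}'
python3 look.py wrist,scene,side 2 stick_handle,stand
```

```text
t: 5.05
eef_pos: [0.4781, -0.0027, 0.177]
tcp_rot: [0.997, -0.071, 0.0, -0.0]
force: [0.9, -0.7, -0.1]
finger_gap: 0.0852
grasp_force: 0.0
5.05 [ 0.4781 -0.0027  0.177 ] [  -8.1157   -0.0438 -179.9886] 0.08521201654939983 0.0 [ 0.8884 -0.6507 -0.0704]
cam [ 0.5465 -0.0122  0.3023]
wrist stick_handle 0.61 [0.495 0.54 ] [ 0.4769 -0.0043  0.1   ]
wrist stand 0.72 [0.49  0.457] [ 0.4773 -0.0026  0.    ]
scene stick_handle 0.46 [0.543 0.426] [ 0.4787 -0.0074  0.1   ]
scene stand 0.95 [0.536 0.499] [ 0.4917 -0.004   0.    ]
side stick_handle 0.69 [0.587 0.498] [0.4705 0.0025 0.1   ]
side stick_handle 0.61 [0.351 0.492] [0.7039 0.1227 0.1   ]
side stand 0.98 [0.576 0.58 ] [ 0.483 -0.005  0.   ]
```

View pics/wrist2.png

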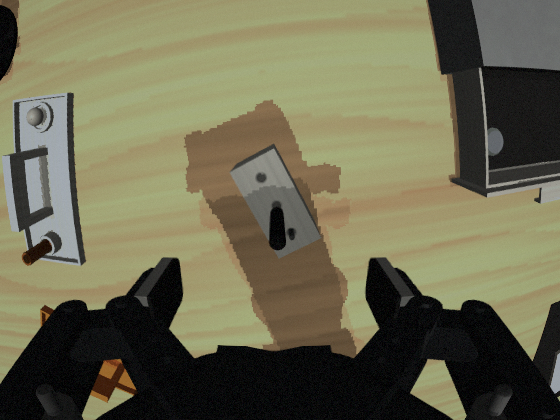

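The stick is centred between the fingers at (278,228). I'll go down to mid-handle and close.

```bash
python3 -m inch '{"delta_pos":[[0,0,0.5],[0,0,0.5],[0,0,0.5],[0,0,0.43],[0,0,0],[0,0,0],[0,0,0],[0,0,0],[0,0,0],[0,0,0],[0,0,0],[0,0,0]],"twist":[[0,0,0],[0,0,0],[0,0,0],[0,0,0],[0,0,0],[0,0,0],[0,0,0],[0,0,0],[0,0,0],[0,0,0],[0,0,0],[0,0,0]],"jaw":[1,1,1,1,1,1,0,0,0,0,0,0]}' 30
python3 look.py wrist 3 stick_handle,stand
```

```text
t: 7.0
eef_pos: [0.4777, -0.0032, 0.0992]
tcp_rot: [0.997, -0.071, -0.0, 0.0]
force: [-0.5, -3.4, 2.1]
finger_gap: 0.0086
grasp_force: 29.2
7.0 [ 0.4777 -0.0032  0.0992] [ -8.1292  -0.0012 179.9643] 0.00858696358863789 29.20626550912857 [-0.4604 -3.367   2.0552]
cam [ 0.5462 -0.0126  0.2244]
wrist stick_handle 0.86 [0.492 0.683] [ 0.4757 -0.0034  0.1   ]
wrist stand 0.56 [0.495 0.509] [ 0.4783 -0.0056  0.    ]
```

```bash
python3 -m inch '{"delta_pos":[[0,0,-0.2],[0,0,-0.3],[0,0,-0.5],[0,0,-0.5],[0,0,-0.5],[-0.2,-0.5,0],[-0.2,-0.9,0],[-0.2,-1,0],[-0.2,-1,0],[-0.2,-1,0],[0,-0.6,0],[0,0,0]],"twist":[[0,0,0],[0,0,0],[0,0,0],[0,0,0],[0,0,0],[0,0,0],[0,0,0],[0,0,0],[0,0,0],[0,0,0],[0,0,0],[0,0,0]],"jaw":[0,0,0,0,0,0,0,0,0,0,0,0]}'
python3 -m inch '{"delta_pos":[[0,0,0],[0,0,0]],"twist":[[0,0,0],[0,0,0]],"jaw":[0,0]}'
python3 look.py wrist,scene,side 4 tray_handle,vial_mouth,pocket,ball_center,tray; python3 look.py wrist 4b stick_tip 0.07
python3 - <<'E'
import cv2
a=cv2.imread('pics/wrist4.png')
cv2.imwrite('pics/c4.png',cv2.resize(a[120:420,0:400],(800,600),interpolation=cv2.INTER_CUBIC))
E
```

```text
t: 8.65
eef_pos: [0.4659, 0.2042, 0.18]
tcp_rot: [0.998, -0.068, 0.0, -0.001]
force: [-0.1, 0.6, -0.8]
finger_gap: 0.0086
grasp_force: 29.3
t: 8.9
eef_pos: [0.4663, 0.1998, 0.1793]
tcp_rot: [0.997, -0.071, -0.0, 0.0]
force: [0.0, 0.7, -0.3]
finger_gap: 0.0086
grasp_force: 29.3
8.9 [0.4663 0.1998 0.1793] [ -8.1976   0.0038 179.9764] 0.008614774191435618 29.275392293930054 [ 0.0249  0.659  -0.307 ]
cam [0.5348 0.1903 0.3045]
wrist tray_handle 0.85 [0.36 0.32] [0.5313 0.2471 0.055 ]
wrist vial_mouth 0.81 [0.351 0.532] [0.4615 0.2644 0.058 ]
wrist pocket 0.98 [0.379 0.129] [0.6009 0.2356 0.016 ]
wrist pocket 0.59 [0.321 0.784] [0.3281 0.3269 0.016 ]
wrist ball_center 0.72 [0.384 0.121] [0.6036 0.2326 0.016 ]
wrist tray 0.97 [0.381 0.314] [0.531  0.2482 0.    ]
scene tray_handle 0.92 [0.686 0.626] [0.5284 0.2485 0.055 ]
scene tray_handle 0.73 [0.786 0.472] [0.2848 0.2587 0.055 ]
scene vial_mouth 0.81 [0.724 0.58 ] [0.4568 0.2597 0.058 ]
scene vial_mouth 0.61 [0.762 0.428] [0.2527 0.2063 0.058 ]
scene pocket 0.76 [0.632 0.693] [0.6043 0.2293 0.016 ]
scene ball_center 0.65 [0.629 0.694] [0.6072 0.227  0.016 ]
scene tray 0.65 [0.673 0.652] [0.5264 0.2423 0.    ]
scene tray 0.63 [0.776 0.512] [0.2901 0.2645 0.    ]
side tray_handle 0.84 [0.641 0.869] [0.2914 0.2709 0.055 ]
side tray_handle 0.72 [0.419 0.698] [0.5318 0.2443 0.055 ]
side vial_mouth 0.87 [0.468 0.751] [0.4633 0.2644 0.058 ]
side vial_mouth 0.74 [0.715 0.81 ] [0.2526 0.2015 0.058 ]
side pocket 0.97 [0.372 0.687] [0.6043 0.2299 0.016 ]
side pocket 0.77 [0.572 0.95 ] [0.3258 0.3252 0.016 ]
side ball_center 0.65 [0.364 0.697] [0.6047 0.2419 0.016 ]
side tray 0.64 [0.637 0.922] [0.2895 0.2721 0.    ]
side tray 0.56 [0.424 0.756] [0.5271 0.2497 0.    ]
9.8 [0.4663 0.201  0.1791] [  -8.1007    0.003  -179.9986] 0.008570093182192994 29.275262653827667 [ 1.3426  0.5972 -0.7856]
cam [0.5348 0.1915 0.3043]
wrist stick_tip 0.55 [0.489 0.525] [0.4624 0.2017 0.08  ]
```

View pics/c4.png

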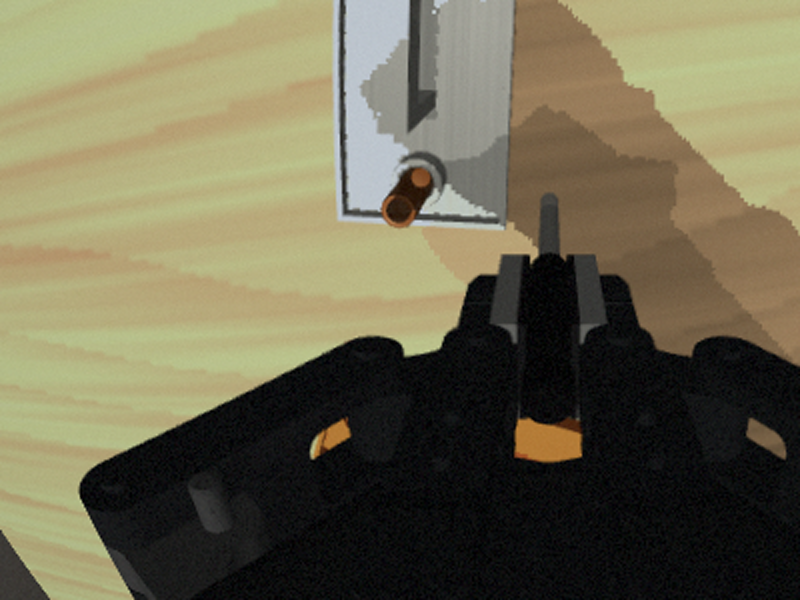

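The crop shows the vial mouth at about (400,210), which is image pixel (200,225), and the held stick's felt tip at about (549,200), which is image pixel (274.5,220).

```bash
python3 - <<'E'
from h import *
np.set_printoptions(precision=4,suppress=True)
s=ctrl.sense();print(s['eef_pos'])
Rm=R.from_quat(s['tcp_rot']).as_matrix()
f=lambda u,v,z:onz('wrist',[u/560,v/420],z)
m=f(200,225,.058);t=f(274.5,220,.090)
print('mouth',m,'tip',t,'delta tool units',Rm.T@(m-t)/.04, 'tcp->mouth',Rm.T@(m-s['eef_pos'])/.04)
E
```

```text
[0.4663 0.201  0.1791]
mouth [0.4598 0.2629 0.058 ] tip [0.4659 0.2009 0.09  ] delta tool units [-0.3696 -1.5145  0.8   ] tcp->mouth [-0.3797 -1.5103  3.027 ]
```

```bash
python3 -m inch '{"delta_pos":[[-0.15,-0.5,0],[-0.1,-0.5,0],[-0.1,-0.5,0],[0,0,0.25],[0,0,0.25],[0,0,0],[0,0,0],[0,0,0]],"twist":[[0,0,0],[0,0,0],[0,0,0],[0,0,0],[0,0,0],[0,0,0],[0,0,0],[0,0,0]],"jaw":[0,0,0,0,0,0,0,0]}'
python3 look.py wrist,scene,side 5 vial_mouth,tray_handle; python3 look.py wrist 5b stick_tip 0.06
python3 - <<'E'
import sys;sys.path.insert(0,'.')
from h import *
b=[]
for c in('wrist','scene','side'):
    a=cv2.imread(f'pics/{c}5.png'); 
    if c=='wrist':u,v=275,220
    else:
        cal=calibration(c);K=np.array(cal['K']);T=np.linalg.inv(np.array(cal['cam_to_world']))
        p=K@(T@np.array([.461,.263,.065,1]))[:3];u,v=p[:2]/p[2]
    u,v=int(u),int(v);print(c,u-33,v-50); b.append(cv2.resize(a[v-50:v+50,u-33:u+33],(264,400),interpolation=cv2.INTER_CUBIC))
cv2.imwrite('pics/c5.png',np.hstack(b))
E
```

```text
t: 10.9
eef_pos: [0.4612, 0.2621, 0.1594]
tcp_rot: [0.997, -0.071, 0.0, -0.0]
force: [0.1, 0.6, -0.3]
finger_gap: 0.0082
grasp_force: 29.3
10.9 [0.4612 0.2621 0.1594] [  -8.1388   -0.0254 -179.9848] 0.008167983496812506 29.289839565753937 [ 0.1363  0.6393 -0.2643]
cam [0.5296 0.2526 0.2846]
wrist vial_mouth 0.61 [0.484 0.513] [0.4605 0.2643 0.058 ]
wrist tray_handle 0.91 [0.497 0.278] [0.5302 0.2492 0.055 ]
scene vial_mouth 0.9 [0.72  0.581] [0.4622 0.2562 0.058 ]
scene vial_mouth 0.51 [0.725 0.575] [0.4517 0.2581 0.058 ]
scene tray_handle 0.94 [0.783 0.476] [0.2913 0.258  0.055 ]
scene tray_handle 0.69 [0.68  0.625] [0.5322 0.2428 0.055 ]
side vial_mouth 0.8 [0.719 0.81 ] [0.2498 0.1995 0.058 ]
side tray_handle 0.7 [0.648 0.864] [0.288  0.2653 0.055 ]
side tray_handle 0.6 [0.473 0.734] [0.4683 0.2474 0.055 ]
11.35 [0.4609 0.2624 0.1591] [  -8.1049   -0.005  -179.9943] 0.008696615660579726 29.29002821445465 [-0.322  -0.6858 -0.0052]
cam [0.5294 0.2529 0.2844]
wrist stick_tip 0.9 [0.499 0.526] [0.4593 0.2589 0.07  ]
wrist 242 170
scene 373 193
side 230 262
```

View pics/c5.png

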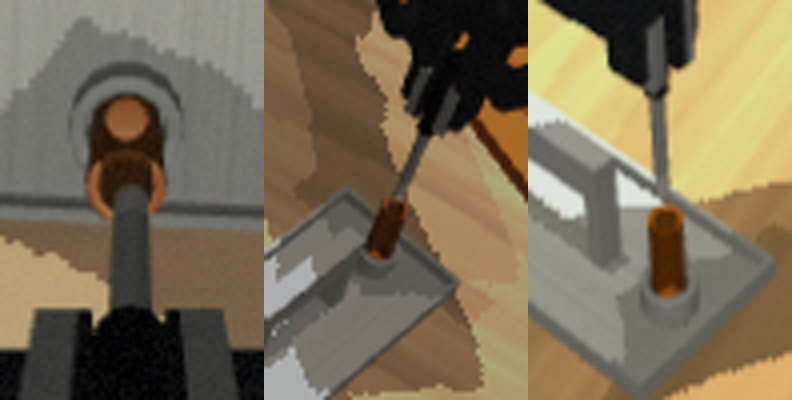

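In the wrist panel the mouth is at about (126,185) and the centre of the tip's end at about (129,199). That makes image pixels (273.5,216.2) for the mouth and (274.3,219.7) for the tip.

```bash
python3 - <<'E'
from h import *
np.set_printoptions(precision=4,suppress=True)
s=ctrl.sense();print(s['eef_pos'])
Rm=R.from_quat(s['tcp_rot']).as_matrix()
f=lambda c,u,v,z:onz(c,[u/560,v/420],z)
m=f('wrist',273.5,216.2,.058);t=f('wrist',274.3,219.7,.0695)
print('mouth',m,'tip',t,'delta tool mm',Rm.T@(m-t)*1000)
# side: mouth px crop (137,218), tip end (135,194)
m=f('side',230+137/4,262+218/4,.058);t=f('side',230+135/4,262+192/4,.0695);print('side',m,t,Rm.T@(m-t)*1000)
E
```

```text
[0.4609 0.2624 0.1591]
mouth [0.4596 0.2631 0.058 ] tip [0.4606 0.2624 0.0695] delta tool mm [-1.0379 -0.5633 11.5   ]
side [0.4589 0.2645 0.058 ] [0.4612 0.2616 0.0695] [-2.6459 -2.5333 11.5001]
```

```bash
python3 -m inch '{"delta_pos":[[-0.035,-0.03,0],[0,0,0],[0,0,0.1],[0,0,0.1],[0,0,0.1],[0,0,0.1],[0,0,0.1],[0,0,0],[0,0,0]],"twist":[[0,0,0],[0,0,0],[0,0,0],[0,0,0],[0,0,0],[0,0,0],[0,0,0],[0,0,0],[0,0,0]],"jaw":[0,0,0,0,0,0,0,0,0]}'
python3 - <<'E'
import sys;sys.path.insert(0,'.')
from h import *
b=[]
for c,(u,v) in dict(wrist=(275,220),scene=(406,243),side=(263,312)).items():
    a=snap(c)[:,:,::-1]
    b.append(cv2.resize(a[v-50:v+50,u-33:u+33],(264,400),interpolation=cv2.INTER_CUBIC))
cv2.imwrite('pics/c6.png',np.hstack(b))
E
```

```text
t: 12.58
eef_pos: [0.4598, 0.2638, 0.1391]
tcp_rot: [0.997, -0.071, 0.0, -0.0]
force: [-0.4, 0.8, 0.6]
finger_gap: 0.0085
grasp_force: 29.3
```

View pics/c6.png

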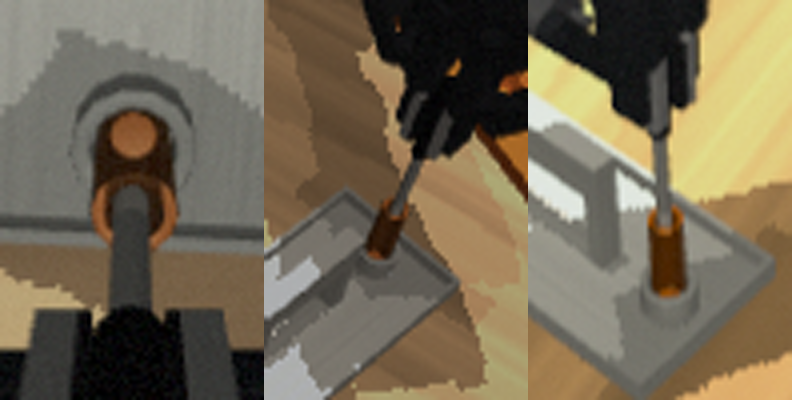

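The stick tip is inside the mouth in all three views, and there is no lateral force. I'll continue down.

```bash
python3 -m inch '{"delta_pos":[[0,0.01,0.12],[0,0,0.12],[0,0,0.12],[0,0,0.12],[0,0,0.12],[0,0,0.12],[0,0,0.1],[0,0,0.1],[0,0,0.05],[0,0,0],[0,0,0]],"twist":[[0,0,0],[0,0,0],[0,0,0],[0,0,0],[0,0,0],[0,0,0],[0,0,0],[0,0,0],[0,0,0],[0,0,0],[0,0,0]],"jaw":[0,0,0,0,0,0,0,0,0,0,0]}'
```

```text
t: 14.1
eef_pos: [0.4597, 0.2634, 0.1004]
tcp_rot: [0.997, -0.071, 0.0, -0.0]
force: [-0.8, 0.2, 0.3]
finger_gap: 0.0085
grasp_force: 29.3
```

```bash
python3 -m inch '{"delta_pos":[[0,0,0.04],[0,0,0.04],[0,0,0.02],[0,0,0]],"twist":[[0,0,0],[0,0,0],[0,0,0],[0,0,0]],"jaw":[0,0,0,0]}'
python3 -m inch '{"delta_pos":[[0,0,0.03],[0,0,0],[0,0,0]],"twist":[[0,0,0],[0,0,0],[0,0,0]],"jaw":[0,0,0]}'
```

```text
t: 14.6
eef_pos: [0.4596, 0.2633, 0.0963]
tcp_rot: [0.997, -0.071, -0.0, 0.0]
force: [-0.2, -0.5, -0.0]
finger_gap: 0.0082
grasp_force: 29.4
t: 14.98
eef_pos: [0.46, 0.2635, 0.096]
tcp_rot: [0.997, -0.071, 0.001, -0.0]
force: [-1.5, -1.0, 8.2]
finger_gap: 0.0083
grasp_force: 30.5
```

Contact force rises at the expected depth, so the stick is home. I'll release it, rise and look.

```bash
python3 -m inch '{"delta_pos":[[0,0,-0.03],[0,0,0],[0,0,0],[0,0,0],[0,0,0],[0,0,-0.3],[0,0,-0.5],[0,0,-0.6],[0,0,-0.6],[0,0,0],[0,0,0],[0,0,0]],"twist":[[0,0,0],[0,0,0],[0,0,0],[0,0,0],[0,0,0],[0,0,0],[0,0,0],[0,0,0],[0,0,0],[0,0,0],[0,0,0],[0,0,0]],"jaw":[1,1,1,1,1,1,1,1,1,1,1,1]}'
python3 look.py wrist,side,scene 7 tray_handle,pocket,tray,ball_center,unit_front,drawer_front,vial_mouth
```

```text
t: 16.48
eef_pos: [0.4592, 0.263, 0.1756]
tcp_rot: [0.997, -0.071, -0.001, 0.0]
force: [0.3, 0.5, -0.4]
finger_gap: 0.0852
grasp_force: 0.0
16.475 [0.4592 0.263  0.1756] [ -8.1105   0.0685 179.9463] 0.08524331258902125 0.0 [ 0.2724  0.5224 -0.3587]
cam [0.5279 0.2536 0.3007]
wrist tray_handle 0.9 [0.507 0.265] [0.5315 0.2453 0.055 ]
wrist pocket 0.81 [0.505 0.087] [0.5983 0.2351 0.016 ]
wrist pocket 0.7 [0.41  0.776] [0.3235 0.3309 0.016 ]
wrist tray 0.72 [0.527 0.802] [0.2864 0.2632 0.    ]
wrist tray 0.63 [0.497 0.274] [0.5296 0.2487 0.    ]
wrist ball_center 0.71 [0.5   0.082] [0.6007 0.2373 0.016 ]
wrist unit_front 0.41 [0.49  0.489] [0.4661 0.2619 0.075 ]
wrist vial_mouth 0.72 [0.485 0.494] [0.4599 0.2648 0.058 ]
side tray_handle 0.86 [0.422 0.698] [0.5294 0.243  0.055 ]
side tray_handle 0.59 [0.645 0.865] [0.2894 0.267  0.055 ]
side pocket 0.97 [0.571 0.953] [0.3255 0.3274 0.016 ]
side pocket 0.87 [0.367 0.686] [0.609  0.2317 0.016 ]
side tray 0.97 [0.638 0.917] [0.2899 0.268  0.    ]
side tray 0.59 [0.353 0.487] [0.8046 0.013  0.    ]
side ball_center 0.68 [0.368 0.701] [0.598
[... 195 characters left out ...]
8 ]
side vial_mouth 0.58 [0.47  0.749] [0.4626 0.2618 0.058 ]
scene tray_handle 0.68 [0.687 0.628] [0.5296 0.2508 0.055 ]
scene tray_handle 0.64 [0.786 0.48 ] [0.2941 0.2635 0.055 ]
scene pocket 0.91 [0.813 0.555] [0.324  0.3286 0.016 ]
scene pocket 0.83 [0.64  0.695] [0.5997 0.2371 0.016 ]
scene tray 0.71 [0.779 0.507] [0.2822 0.2646 0.    ]
scene tray 0.57 [0.673 0.662] [0.5359 0.2475 0.    ]
scene ball_center 0.63 [0.632 0.693] [0.6036 0.2296 0.016 ]
scene unit_front 0.9 [0.344 0.357] [ 0.5631 -0.3106  0.075 ]
scene drawer_front 0.76 [0.39  0.323] [ 0.4752 -0.3072  0.068 ]
scene vial_mouth 0.66 [0.453 0.648] [0.7227 0.0535 0.058 ]
scene vial_mouth 0.65 [0.716 0.585] [0.4684 0.2553 0.058 ]
```

View pics/wrist7.png

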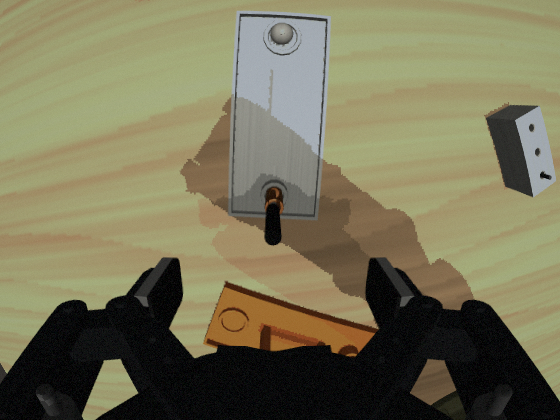

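The stick stands in the vial (274,200), the ball is in its pocket (282,34), and the handle's thin edge runs along x≈270. I'll get the tray yaw from the rim corners.

```bash
python3 - <<'E'
from h import *
np.set_printoptions(precision=4,suppress=True)
s=ctrl.sense();Rm=R.from_quat(s['tcp_rot']).as_matrix();p=s['eef_pos']
f=lambda u,v,z:onz('wrist',[u/560,v/420],z)
c=[f(*q,.012) for q in((237,12),(328,17),(319,219),(230,216))]
d=(c[3]-c[0]+c[2]-c[1]);cen=sum(c)/4
print([np.linalg.norm(c[i]-c[i-1]) for i in range(4)],'yaw',np.degrees(np.arctan2(d[1],d[0])),'cen',cen)
a,b=f(271,70,.066),f(269,178,.066);print('ridge',a,b)
v=np.array([.4597,.2632]);dd=d[:2]/np.linalg.norm(d[:2]);print('from vial',v-.072*dd)
for g in (v-.072*dd,cen[:2]): print('tool units',Rm.T@np.r_[g-p[:2],0]/.04)
E
```

```text
[np.float64(0.18885733638859462), np.float64(0.08103901757029523), np.float64(0.18765120434040683), np.float64(0.0836674747800252)] yaw 169.68475873827128 cen [0.53   0.2492 0.012 ]
ridge [0.5631 0.2508 0.066 ] [0.4851 0.2635 0.066 ]
from vial [0.5305 0.2503]
tool units [ 1.8009  0.0727 -0.    ]
tool units [ 1.7918  0.1015 -0.    ]
```

```bash
python3 -m inch '{"delta_pos":[[0,0,0],[0.6,0,0],[0.6,0,0],[0.6,0,0],[0,0,0.5],[0,0,0.5],[0,0,0.5],[0,0,0],[0,0,0]],"twist":[[0,0,0.37],[0,0,0],[0,0,0],[0,0,0],[0,0,0],[0,0,0],[0,0,0],[0,0,0],[0,0,0]],"jaw":[1,1,1,1,1,1,1,1,1]}' 
python3 look.py wrist 8 tray_handle,pocket,ball_center,tray
```

```text
t: 18.8
eef_pos: [0.5308, 0.2507, 0.117]
tcp_rot: [0.996, -0.09, 0.0, -0.0]
force: [0.5, 0.6, -0.8]
finger_gap: 0.0855
grasp_force: 0.0
18.8 [0.5308 0.2507 0.117 ] [ -10.357    -0.0314 -179.9695] 0.08545221666995546 0.0 [ 0.5079  0.6078 -0.775 ]
cam [0.5988 0.2385 0.2422]
wrist tray_handle 0.97 [0.498 0.552] [0.5311 0.2479 0.055 ]
wrist pocket 0.68 [0.498 0.266] [0.6025 0.2344 0.016 ]
wrist ball_center 0.78 [0.499 0.261] [0.6039 0.2338 0.016 ]
wrist tray 0.91 [0.492 0.5  ] [0.5293 0.2501 0.    ]
```

View pics/wrist8.png

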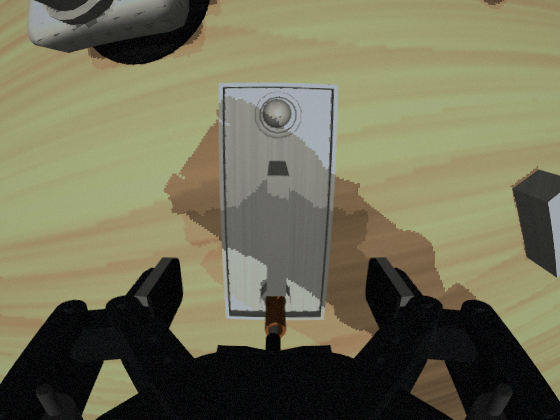

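The tray is aligned with the jaws and the handle is centred at (278,235). I'll go down and grip.

```bash
python3 -m inch '{"delta_pos":[[0,0,0.4],[0,0,0.4],[0,0,0.4],[0,0,0.35],[0,0,0],[0,0,0],[0,0,0],[0,0,0],[0,0,0],[0,0,0],[0,0,0],[0,0,0]],"twist":[[0,0,0],[0,0,0],[0,0,0],[0,0,0],[0,0,0],[0,0,0],[0,0,0],[0,0,0],[0,0,0],[0,0,0],[0,0,0],[0,0,0]],"jaw":[1,1,1,1,1,1,0,0,0,0,0,0]}' 20
python3 -m inch '{"delta_pos":[[0,0,0],[0,0,0],[0,0,0]],"twist":[[0,0,0],[0,0,0],[0,0,0]],"jaw":[0,0,0]}' 70
```

```text
t: 20.55
eef_pos: [0.5304, 0.25, 0.0543]
tcp_rot: [0.996, -0.09, -0.0, 0.0]
force: [-0.2, -1.8, 1.5]
finger_gap: 0.0118
grasp_force: 26.0
t: 20.92
eef_pos: [0.5304, 0.25, 0.0544]
tcp_rot: [0.996, -0.09, -0.0, 0.0]
force: [-1.1, -3.3, 4.4]
finger_gap: 0.011
grasp_force: 68.6
```

```bash
python3 -m inch '{"delta_pos":[[0,0,-0.03],[0,0,-0.07],[0,0,-0.12],[0,0,-0.17],[0,0,-0.2],[0,0,-0.2],[0,0,-0.2],[0,0,-0.2],[0,0,-0.2],[0,0,-0.15],[0,0,-0.1],[0,0,-0.05]],"twist":[[0,0,0],[0,0,0],[0,0,0],[0,0,0],[0,0,0],[0,0,0],[0,0,0],[0,0,0],[0,0,0],[0,0,0],[0,0,0],[0,0,0]],"jaw":[0,0,0,0,0,0,0,0,0,0,0,0]}'
python3 look.py wrist,side 9 pocket,ball_center,stick_handle,vial_mouth 0.067
```

```text
t: 22.42
eef_pos: [0.5305, 0.2504, 0.1221]
tcp_rot: [0.996, -0.09, 0.0, -0.0]
force: [0.0, 0.0, -3.6]
finger_gap: 0.0109
grasp_force: 68.2
22.425 [0.5305 0.2504 0.1221] [ -10.3234   -0.0029 -179.9977] 0.010896111429290313 68.15629720687866 [ 0.0364  0.0374 -3.6052]
cam [0.5985 0.2383 0.2473]
wrist ball_center 0.83 [0.489 0.258] [0.6034 0.2375 0.083 ]
side pocket 0.85 [0.361 0.627] [0.605  0.2346 0.083 ]
side pocket 0.63 [0.57  0.962] [0.3083 0.3697 0.083 ]
side ball_center 0.48 [0.357 0.636] [0.6028 0.2443 0.083 ]
side stick_handle 0.47 [0.464 0.643] [0.4586 0.2704 0.167 ]
side vial_mouth 0.84 [0.465 0.678] [0.4651 0.2617 0.125 ]
side vial_mouth 0.7 [0.465 0.73 ] [0.4413 0.2986 0.125 ]
```

View pics/side9.png

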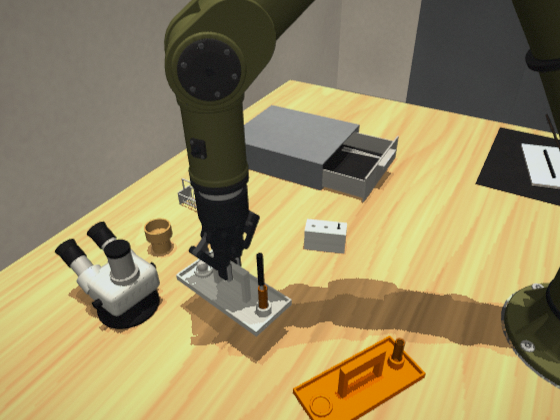

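The tray is lifted level, with the ball in its pocket (203,266) and the stick in the vial. I'll raise it further, then carry it across along tool +y.

```bash
python3 -m inch '{"delta_pos":[[0,0,-0.05],[0,0,-0.1],[0,0,-0.15],[0,0,-0.15],[0,0,-0.15],[0,0,-0.15],[0,0,-0.15],[0,0.03,-0.15],[0,0.06,-0.1],[0,0.1,-0.05],[0,0.14,-0.05],[0,0.18,0]],"twist":[[0,0,0],[0,0,0],[0,0,0],[0,0,0],[0,0,0],[0,0,0],[0,0,0],[0,0,0],[0,0,0],[0,0,0],[0,0,0],[0,0,0]],"jaw":[0,0,0,0,0,0,0,0,0,0,0,0]}'
python3 -m inch '{"delta_pos":[[0,0.22,0],[0,0.26,0],[0,0.3,0],[0.02,0.3,0],[0.02,0.3,0],[0.02,0.3,0],[0.02,0.3,0],[0.02,0.3,0],[0.02,0.3,0],[0.02,0.3,0],[0.02,0.3,0],[0.02,0.3,0]],"twist":[[0,0,0],[0,0,0],[0,0,0],[0,0,0],[0,0,0],[0,0,0],[0,0,0],[0,0,0],[0,0,0],[0,0,0],[0,0,0],[0,0,0]],"jaw":[0,0,0,0,0,0,0,0,0,0,0,0]}'
python3 -m inch '{"delta_pos":[[0.02,0.3,0],[0.02,0.3,0],[0.02,0.3,0],[0.02,0.3,0],[0.02,0.3,0],[0.02,0.3,0],[0.02,0.3,0],[0.02,0.3,0],[0.02,0.3,0],[0.02,0.3,0],[0.02,0.3,0],[0.02,0.3,0]],"twist":[[0,0,0],[0,0,0],[0,0,0],[0,0,0],[0,0,0],[0,0,0],[0,0,0],[0,0,0],[0,0,0],[0,0,0],[0,0,0],[0,0,0]],"jaw":[0,0,0,0,0,0,0,0,0,0,0,0]}'
```

```text
t: 24.42
eef_pos: [0.5267, 0.2299, 0.1719]
tcp_rot: [0.996, -0.09, -0.0, 0.0]
force: [-0.3, 0.9, -3.6]
finger_gap: 0.0108
grasp_force: 68.2
t: 25.92
eef_pos: [0.5089, 0.0913, 0.1719]
tcp_rot: [0.996, -0.09, 0.0, -0.0]
force: [-0.4, 0.2, -2.3]
finger_gap: 0.0111
grasp_force: 68.2
t: 27.42
eef_pos: [0.4925, -0.0521, 0.1719]
tcp_rot: [0.996, -0.09, 0.0, 0.0]
force: [-0.1, -0.3, -4.2]
finger_gap: 0.0111
grasp_force: 68.2
```

```bash
python3 -m inch '{"delta_pos":[[0,0.3,0],[0,0.3,0],[0,0.3,0],[0,0.3,0],[0,0.3,0],[0,0.3,0],[0,0.3,0],[0,0.3,0],[0,0.3,0],[0,0.3,0],[0,0.3,0],[0,0.3,0]],"twist":[[0,0,0],[0,0,0],[0,0,0],[0,0,0],[0,0,0],[0,0,0],[0,0,0],[0,0,0],[0,0,0],[0,0,0],[0,0,0],[0,0,0]],"jaw":[0,0,0,0,0,0,0,0,0,0,0,0]}'
python3 -m inch '{"delta_pos":[[0,0.3,0],[0,0.3,0],[0,0.3,0],[0,0.3,0],[0,0.3,0],[0.02,0.3,0],[0.02,0.25,0],[0.02,0.2,0],[0,0.15,0],[0,0.08,0],[0,0.03,0],[0,0,0]],"twist":[[0,0,0],[0,0,0],[0,0,0],[0,0,0],[0,0,0],[0,0,0],[0,0,0],[0,0,0],[0,0,0],[0,0,0],[0,0,0],[0,0,0]],"jaw":[0,0,0,0,0,0,0,0,0,0,0,0]}'
python3 -m inch '{"delta_pos":[[0,0,0],[0,0,0],[0,0,0],[0,0,0]],"twist":[[0,0,0],[0,0,0],[0,0,0],[0,0,0]],"jaw":[0,0,0,0]}'
python3 look.py wrist,side,scene A unit_front,drawer_front
python3 look.py wrist,side,scene B pocket,ball_center,tray 0.117
python3 - <<'E'
import cv2,numpy as np
a,b=[cv2.imread(f'pics/{c}A.png') for c in('wrist','scene')]
cv2.imwrite('pics/cA.png',np.hstack([cv2.resize(a,(400,300)),cv2.resize(b[60:285,100:400],(400,300))]))
E
```

```text
t: 28.92
eef_pos: [0.4666, -0.1937, 0.1719]
tcp_rot: [0.996, -0.09, 0.0, -0.0]
force: [0.4, -0.2, -3.9]
finger_gap: 0.0109
grasp_force: 68.2
t: 30.42
eef_pos: [0.4512, -0.2919, 0.1719]
tcp_rot: [0.996, -0.09, 0.0, -0.0]
force: [-0.2, -0.1, -3.9]
finger_gap: 0.0108
grasp_force: 68.2
t: 30.92
eef_pos: [0.4511, -0.2921, 0.1719]
tcp_rot: [0.996, -0.09, -0.0, -0.0]
force: [-0.0, 0.2, -3.5]
finger_gap: 0.0111
grasp_force: 68.2
30.925 [ 0.4511 -0.2921  0.1719] [ -10.3219    0.0043 -179.9967] 0.011125630900040715 68.18053007125854 [-0.0053  0.2351 -3.5356]
cam [ 0.5192 -0.3042  0.2971]
wrist unit_front 0.62 [0.46  0.088] [ 0.577  -0.3036  0.075 ]
side unit_front 0.79 [0.608 0.341] [ 0.5804 -0.2978  0.075 ]
side drawer_front 0.63 [0.682 0.372] [ 0.4682 -0.2993  0.068 ]
scene unit_front 0.78 [0.344 0.359] [ 0.5655 -0.3079  0.075 ]
scene unit_front 0.47 [0.496 0.795] [0.7958 0.1821 0.075 ]
scene drawer_front 0.8 [0.389 0.313] [ 0.4634 -0.3221  0.068 ]
scene drawer_front 0.32 [0.45  0.644] [0.7266 0.052  0.068 ]
31.375 [ 0.4511 -0.2921  0.1719] [ -10.3292    0.0016 -179.9984] 0.01100985955546329 68.17725777626038 [ 0.5162 -0.0195 -4.6398]
cam [ 0.5192 -0.3043  0.2971]
wrist ball_center 0.61 [0.487 0.267] [ 0.5222 -0.3043  0.133 ]
wrist tray 0.69 [0.486 0.564] [ 0.4516 -0.291   0.117 ]
side pocket 0.8 [0.648 0.296] [ 0.5301 -0.3137  0.133 ]
side pocket 0.78 [0.577 0.954] [0.2943 0.3912 0.133 ]
side ball_center 0.51 [0.648 0.305] [ 0.5229 -0.2943  0.133 ]
side tray 0.89 [0.696 0.336] [ 0.4521 -0.2922  0.117 ]
side tray 0.58 [0.64  0.916] [0.2692 0.3411 0.117 ]
scene pocket 0.73 [0.364 0.303] [ 0.5243 -0.2971  0.133 ]
scene pocket 0.65 [0.812 0.55 ] [0.4246 0.3318 0.133 ]
scene ball_center 0.49 [0.355 0.302] [ 0.5313 -0.3073  0.133 ]
scene tray 0.85 [0.776 0.513] [0.3987 0.2798 0.117 ]
scene tray 0.57 [0.405 0.286] [ 0.4522 -0.2888  0.117 ]
```

View pics/cA.png

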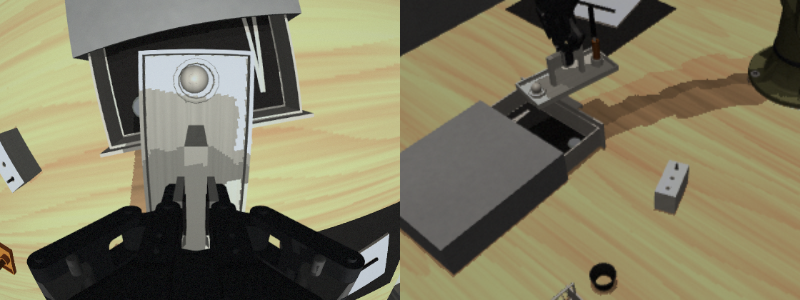

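The ball sits in its pocket at about (0.522, -0.304). The open drawer runs from x≈0.468 to 0.575, so the ball is near its middle. The tray is level and still, with its underside at about 0.117 m, so I'm handing in.

```bash
python3 -c "
from plant import ctrl
print(ctrl.close_job())"
```

```text
the job is handed in; nothing more can be done
None
```

The job is handed in: the stick is home in the vial, and the gripper holds the tray level and still at about 0.117 m, with the ball in its pocket over the open drawer; the hand-in returned no verdict.

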